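Sort left and right brackets with a tipping trough

ROBOT

A 6-joint arm with a two-finger parallel gripper is mounted at the origin on a cart in front of the work surface, level with it; the furniture and walls round the work are solid. World frame = base frame: x ahead of the robot, y to its left, z up, the work surface at z = 0. Lengths are in m, angles in rad, forces in N, time in s.
With the tool pointing down it reaches from about 0.275 to 0.775 m from the base axis. Payload 14.6 kg.
Tool frame: the origin (TCP) lies midway between the tips of the shut fingers; the grasp point (between the pads) lies 19 mm behind it (manip.pinch_z is the distance from the TCP to the grasp point, in m); z points along the fingers, y is the line along which they close (so a half turn about z gives the same grasp; the last joint's range is limited). The gripper opens to 85 mm and grips with 20 to 120 N. Pads are 22 mm wide; open, the fingers measure 114 mm over their backs; the gripper's body (76 mm by 85 mm) begins 54 mm behind the grasp point. The pads swing forward as they close: fully open they stand 13 mm farther back than shut.
Start: joints at [1.138, 0.263, -0.048, 1.259, 0, 1.415], TCP at [0.144, 0.505, 0.231] pointing down, gripper open.
Joint ranges: [-2.65, 2.65], [-0.89, 1.7], [-1.18, 1.37], [-2.13, 2.11], [-1.35, 1.29], [-3.14, 3.14]. Speed limits (rad/s): [1.89, 1.89, 2.57, 2.79, 3.14, 3.14].

INTERFACE

Orientations are given as a unit quaternion [x, y, z, w].
In Python, from station import manip gives the robot as it stands.
- The arm moves only by the shell command python3 -m crank 'ROWS' [FORCE]. ROWS is text: rows parted by semicolons, each of 7 numbers parted by spaces: the finger opening in mm, from 0 to 85.4, then the shift along the world's x, y, z in mm, then the turn, a rotation vector about the world's x, y, z in rad. A call has 1 to 12 rows; each row shifts and turns the commanded pose from where the row before left it; what a row does not reach is not made up. A row lasts 1/8 s, in which the tool goes at most 62.5 mm and 10.7 degrees, less where a joint would pass 70% of its speed; a pose out of reach is approached as far as the arm can. A call with a gripper value outside its range is refused whole. The fingers move at their own pace and stop on an object; FORCE is the grip in N (left out, the last holds). Time passes only in rows, so rows that do not move let the fingers close. It gives the time, the measured TCP pose, the force, the opening and the grip force at its end, in the units of the state.
- manip.observe(): the state, without advancing time (a new reading comes with each control period).
- manip.grab_frame(name): name is "scene" or "top"; returns a dict with "frame" (400x640x3 uint8, red, green, blue), "K" (3x3 intrinsics, pixels), "R" (3x3) and "t" (3): a world point X has camera coordinates R X + t. Camera axes: x right, y down, z forward; pixel columns grow to the right and rows downward; lengths in m; the calibration is good to about 2 mm. A picture is of the moment at which its call begins. There is no depth.
- manip.sign_off(): hands the job in; it is judged then, once.
The state is a dict: "t": time; "joint_positions": joint angles; "dq": joint speeds; "tau": joint torques, N m; "ee_pos": TCP position; "orientation": TCP orientation; "ft_force": force on the tool from outside, world axes, zero at the start; "ft_torque": the same for the moment, N m; "finger_gap": finger opening in m; "grasp_force": force on a finger pad.
Only numpy, scipy, OpenCV 4.12 (cv2) and the standard library are available. Lean on these libraries where they do the work, as an engineer would, in place of code of your own. Each camera call takes 0.05 s, during which the arm holds its last target. There are 200 camera calls.

TASK

Sort the two mirror-image brackets with the tipping trough: take the left-hand bracket from the sloping rack, stand it on its foot in the middle of the level trough and let go, then push down the left press tab and hold it until the bracket has slid off into the left bin, and let the trough come back level. Then do the same with the right-hand bracket, tipping it into the right bin. Leave the trough level and do not disturb the jar and the tape roll standing by.

Things in the scene. Friction and masses are not known exactly. Their poses are not given: they have to be found in the camera images.
- left_bracket_mid (a point): Left-hand steel bracket. Point at the middle of its upright tab (12 mm thick in x, 30 wide in y), 25 mm above the foot's underside; z up the tab. 50 high. The foot sticks out 24 mm in front of the tab (-x), 4 behind. A side arm at the tab's top reaches left (+y), 46 mm from the middle. Seen from the front the arm points left; the other bracket is its mirror image. Grip across the 12 mm.
- right_bracket_mid (a point): Right-hand steel bracket. Point at the middle of its upright tab (12 mm thick in x, 30 wide in y), 25 mm above the foot's underside; z up the tab. 50 high. The foot sticks out 24 mm in front of the tab (-x), 4 behind. A side arm at the tab's top reaches right (-y), 46 mm from the middle. Seen from the front the arm points right; the other bracket is its mirror image. Grip across the 12 mm.
- left_bracket: The same left-hand bracket, its origin at the centre of the underside of its foot (40 mm in x, 44 in y, 6 thick); the tab's middle plane lies 10 mm behind (+x of) that centre. The side arm is 12 mm thick and 14 high, its top flush with the tab's. All plain steel, 55 to 115 g.
- right_bracket: The same right-hand bracket, its origin at the centre of the underside of its foot (40 mm in x, 44 in y, 6 thick); the tab's middle plane lies 10 mm behind (+x of) that centre. The side arm is 12 mm thick and 14 high, its top flush with the tab's. All plain steel, 55 to 115 g.
- rack: Fixed rack, 145 x 176 mm base, front to -x. On its 35 degree slope the brackets stand side by side, either one at either place, leaning to the front. A cover at 191 mm height, front edge at x = +0.006, stops a gripper coming straight down: go in and draw out at right angles to the slope (along the bracket's z). A lip 10 mm high holds each foot's front. Origin: underside, x to the back.
- trough_floor (a point): Middle of the floor of the slick metal tipping trough: a channel 170 mm long in y, 50 wide inside in x, side walls 14 above the floor, both ends open; floor 85 mm above the bench when level. It rocks about x on a hinge 7 mm below this point. y points to the left end, x to the back; the axes rock with it.
- trough (a joint): Angle of the trough in rad: 0 level, positive with the left end down, negative with the right end down; stops at -0.6 and 0.6. A spring (0.4 N m per rad) brings it back level when let go. A bracket slides by 0.4 rad at the latest.
- left_tab (a point): Middle of the top of the left press tab, a flat ear with a black rubber pad (36 mm in x, 24 in y) on the front edge of the trough, 44 mm left of the hinge. Pushing it down with shut fingertips (about 6 N) tips the left end down; at the stop it has gone down about 26 mm. It is clear of what slides in the channel.
- right_tab (a point): The same on the right, 44 mm right of the hinge.
- left_bin (a point): Centre of the inner floor of the left bin, fixed under the left end of the trough: inside 74 mm in x, 114 in y; floor 6 mm above the bench, outer end wall 70 mm high, sides 50, inner wall 26. x and y as for the level trough.
- right_bin (a point): The same for the right bin, under the right end.
- near_jar: Bystander: white screw-lid jar, 70 mm across, 100 high, standing loose behind the tipping trough. Origin at the centre of its underside.
- tape: Bystander: flat roll of tape, 68 mm across, 18 high, lying loose on the bench at the front right. Origin at the centre of its underside.
Things that resemble listed ones, but are neither listed nor needed, are in the scene too. Leave any green look-alike of the right_bracket alone.

How it is judged:
By the outcome, as a careful person would: the job done as asked, in the order asked, and still so for the second after the job is handed in, with the robot touching nothing.
It also fails if it takes over 64 s, if anything falls off the work surface, if the arm or the gripper's body presses on something with over 40 N, if the wrist force passes 120 N, or if a joint passes its speed limit or range.

## Working session

There is one attempt and no reset: what is moved stays moved. The work goes in short steps, Python scripts to look and compute and a shell command to move; the robot and the scene stay as the last step left them, time stands still between calls to the robot, and variables do not carry over. Pictures are saved under pics/ and viewed, at most 10 in all, crops included, and the job is handed in when it is done.

```bash
ls; mkdir -p pics; python3 - <<'E'
from station import manip
import cv2,numpy as np
for n in("scene","top"):
    f=manip.grab_frame(n); cv2.imwrite(f"pics/{n}0.png",f["frame"][:,:,::-1]); np.savez(f"{n}0.npz",**f)
    print(n,f["K"].tolist(),(-f["R"].T@f["t"]).round(3),f["R"].round(3).tolist())
s=manip.observe();print(s["t"],s["ee_pos"],s["orientation"],s["finger_gap"],manip.pinch_z)
E
```

```text
pics
scene [[452.4411814668808, 0.0, 318.18555770283797], [0.0, 452.4411814668808, 194.63485730161227], [0.0, 0.0, 1.0]] [ 0.002 -0.549  0.89 ] [[0.599, -0.801, -0.014], [-0.615, -0.448, -0.649], [0.513, 0.397, -0.761]]
top [[425.1834309488672, 0.0, 315.22669633511316], [0.0, 425.1834309488672, 204.47617988584133], [0.0, 0.0, 1.0]] [ 0.384 -0.095  1.071] [[-0.025, -1.0, -0.005], [-0.988, 0.026, -0.151], [0.151, 0.001, -0.988]]
0.1 [0.14386817 0.50465115 0.23087976] [ 1.38465339e-01  9.90367170e-01 -4.47552576e-04 -1.36005016e-04] 0.08537539117028956 0.0187
```

View pics/scene0.png

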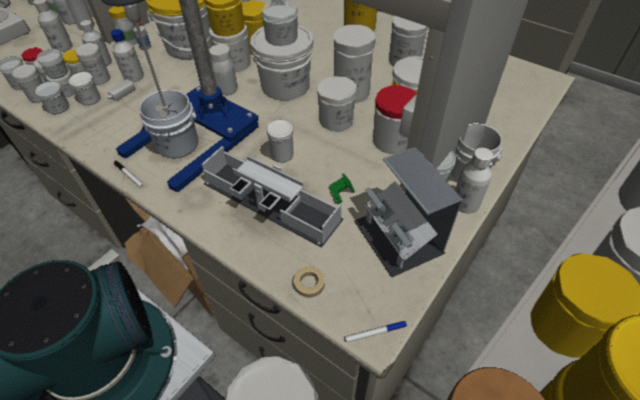

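View pics/top0.png

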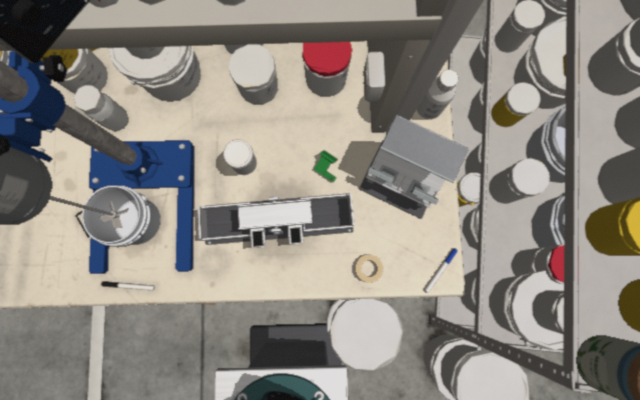

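The scene view shows the rack at about (405,215) with two steel brackets, the trough at (272,195), a green look-alike at (341,187), the jar at (280,140) and the tape at (309,281). In the top view these sit at rack (415,170), trough (277,218), green (325,165), jar (238,156) and tape (368,267).

```bash
python3 - <<'E'
import cv2,numpy as np
s=cv2.imread("pics/scene0.png");t=cv2.imread("pics/top0.png")
a=cv2.resize(s[145:275,345:475],(600,600),interpolation=cv2.INTER_CUBIC)
cv2.imwrite("pics/c1.png",a)
b=cv2.resize(t[110:220,355:475],None,fx=5,fy=5,interpolation=cv2.INTER_CUBIC);cv2.imwrite("pics/c2.png",b)
c=np.vstack([cv2.resize(t[190:250,190:360],None,fx=4,fy=4,interpolation=cv2.INTER_CUBIC),cv2.resize(s[140:240,195:350],(680,350))[:, :]])
cv2.imwrite("pics/c3.png",c)
E
```

```text
(no output)
```

View pics/c1.png

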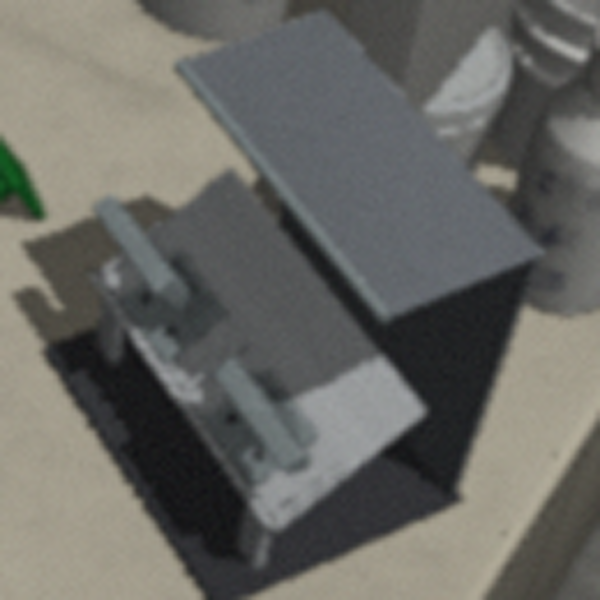

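View pics/c2.png

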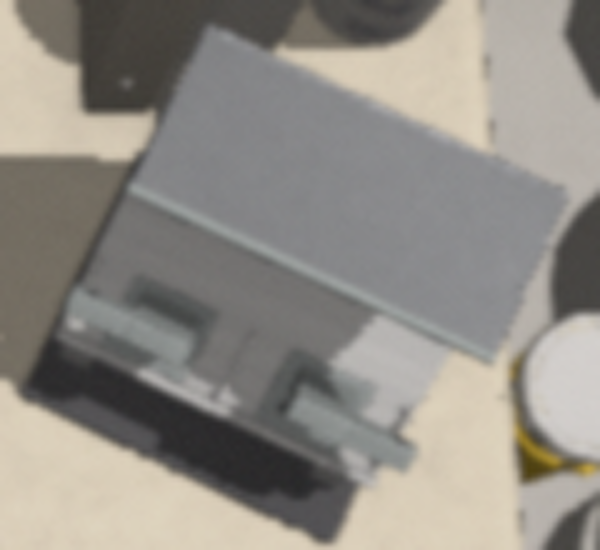

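View pics/c3.png

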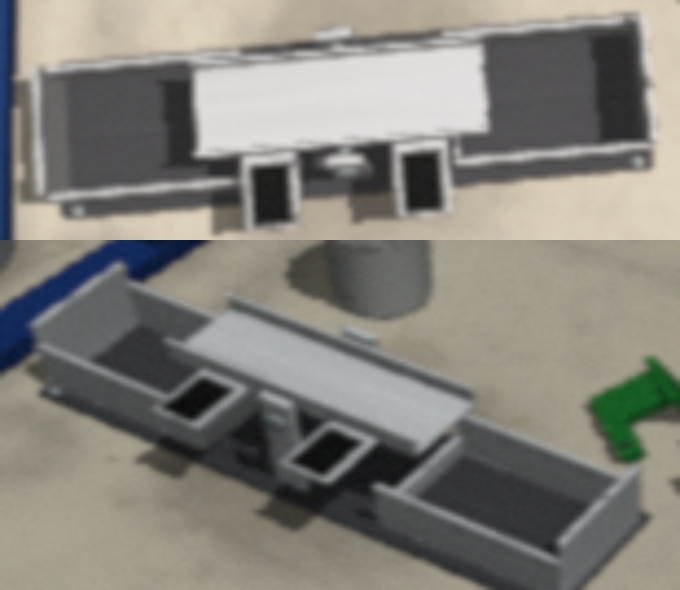

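Top crop: cover front edge runs (130,188)–(492,360), base front edge (25,395)–(330,542), and the bracket top bars lie at (70–190, 310–345) and (295–410, 395–455). The scene crop shows the same two bars at (105–180, 205–295) and (230–300, 370–460). I'll measure the rack, bars and trough by rays.

```bash
cat > h.py <<'E'
import numpy as np,cv2
C={n:dict(np.load(n+"0.npz")) for n in("scene","top")}
def ray(n,p):
    c=C[n];d=c["R"].T@np.linalg.solve(c["K"],[p[0],p[1],1]);return -c["R"].T@c["t"],d/np.linalg.norm(d)
def onz(n,p,z):
    o,d=ray(n,p);return o+d*(z-o[2])/d[2]
def tri(ps,pt):
    o1,d1=ray("scene",ps);o2,d2=ray("top",pt)
    s=np.linalg.lstsq(np.c_[d1,-d2],o2-o1,rcond=None)[0]
    a,b=o1+s[0]*d1,o2+s[1]*d2;return (a+b)/2,np.linalg.norm(a-b)
def proj(n,X):
    c=C[n];q=c["K"]@(c["R"]@np.array(X)+c["t"]);return q[:2]/q[2]
E
python3 - <<'E'
from h import *
np.set_printoptions(precision=4,suppress=True)
T=lambda u,v:(355+u/5,110+v/5); S=lambda u,v:(345+u/4.615,145+v/4.615)
cl,cr=onz("top",T(130,188),.191),onz("top",T(492,360),.191)
bl,br=onz("top",T(25,395),0),onz("top",T(330,542),0)
print("cover",cl,cr,np.linalg.norm(cl-cr),"base",bl,br,np.linalg.norm(bl-br))
print("cover tri",tri(S(180,63),T(130,188)),tri(S(385,318),T(492,360)))
print("base scene",onz("scene",S(45,350),0),onz("scene",S(215,600),0),onz("scene",S(460,498),0))
y=(cl-cr)[:2];ya=np.arctan2(-y[0],y[1]);y2=(bl-br)[:2];print("yaw",ya,np.arctan2(-y2[0],y2[1]))
yaw=ya;X=np.array([np.cos(yaw),np.sin(yaw)])
o1=(cl+cr)[:2]/2-.006*X;o2=(bl+br)[:2]/2+.0725*X;print("origin",o1,o2)
o=(o1+o2)/2;Rz=np.array([[X[0],-X[1],0],[X[1],X[0],0],[0,0,1]])
for nm,s,t in(("L bar left end",(108,203),(72,310)),("L bar right",(178,298),(190,347)),("R bar left",(230,370),(297,395)),("R bar right",(300,462),(411,458))):
    p,e=tri(S(*s),T(*t));print(nm,p,e,"rackframe",Rz.T@(p-[*o,0]))
# trough
U=lambda u,v:(190+u/4,190+v/4)
for n,p in(("floor bl",(193,65)),("floor fl",(196,158)),("br",(487,47)),("fr",(487,131))):print(n,onz("top",U(*p),.092))
print("tabs",onz("top",U(272,193),.09),onz("top",U(422,181),.09))
V=lambda u,v:(195+u*155/680,140+(v-240)*100/350)
print("tabs tri",tri(V(203,397),U(272,193)),tri(V(328,453),U(422,181)))
E
```

```text
cover [ 0.6379 -0.238   0.191 ] [ 0.559  -0.3868  0.191 ] 0.1684164202321916 base [ 0.5851 -0.2099  0.    ] [ 0.5053 -0.3612  0.    ] 0.17098594774289758
cover tri (array([ 0.638 , -0.2381,  0.192 ]), np.float64(0.0008096415673915856)) (array([ 0.5593, -0.387 ,  0.1914]), np.float64(0.0008712079206820086))
base scene [ 0.5868 -0.2076  0.    ] [ 0.5091 -0.3586  0.    ] [ 0.6322 -0.4274  0.    ]
yaw -0.487531895800583 -0.48524872081924253
origin [ 0.5932 -0.3096] [ 0.6093 -0.3195]
L bar left end [ 0.6054 -0.2232  0.1112] 0.005131049769201445 rackframe [-0.0391  0.0827  0.1112]
L bar right [ 0.5884 -0.2782  0.0949] 0.0007711577615225013 rackframe [-0.0284  0.0261  0.0949]
R bar left [ 0.5616 -0.3238  0.1026] 0.002458566827018495 rackframe [-0.0307 -0.0268  0.1026]
R bar right [ 0.5317 -0.375   0.1058] 0.0014934171968814876 rackframe [-0.0331 -0.086   0.1058]
floor bl [0.5344 0.0851 0.092 ]
floor fl [0.48   0.0832 0.092 ]
br [ 0.5405 -0.0864  0.092 ]
fr [ 0.4913 -0.0852  0.092 ]
tabs [0.4588 0.0397 0.09  ] [ 0.4635 -0.047   0.09  ]
tabs tri (array([0.4602, 0.0397, 0.0842]), np.float64(0.002443137786770414)) (array([ 0.4646, -0.0469,  0.0817]), np.float64(0.001105763452266894))
```

```bash
cat > g.py <<'E'
from h import *
def rz(a):return np.array([[np.cos(a),-np.sin(a),0],[np.sin(a),np.cos(a),0],[0,0,1]])
yaw=-.4865;s,c=np.sin(np.radians(35)),np.cos(np.radians(35))
RB=rz(yaw)@np.array([[c,0,-s],[0,1,0],[s,0,c]])   # bracket axes in world
o=np.array([.6012,-.3146,0])
top={k:o+rz(yaw)@np.array([-.0325,v,.1036]) for k,v in(("L",.0553),("R",-.0563))} # bar top centre
tabtop={"L":top["L"]-RB[:,1]*.0155,"R":top["R"]+RB[:,1]*.0155}
TR=rz(.052);TC=np.array([.5111,-.001,.085])
def box(n,img,P,col,f,o0):
    q=np.array([(proj(n,p)-o0+.5)*f for p in P]);cv2.polylines(img,[np.int32(q.round())],True,col,1,cv2.LINE_AA)
def rect(cen,R,x,y,z):return [cen+R@np.array([a,b,z]) for a,b in((x[0],y[0]),(x[1],y[0]),(x[1],y[1]),(x[0],y[1]))]
E
python3 - <<'E'
from g import *
def crop(n,x,y,w,h,f):
    im=cv2.resize(C[n]["frame"][y:y+h,x:x+w,::-1],None,fx=f,fy=f,interpolation=cv2.INTER_CUBIC)
    return cv2.convertScaleAbs(im,alpha=1.4,beta=15),np.array([x,y])
out=np.zeros((600,800,3),np.uint8)
for n,x,y,w,h,px in(("top",362,158,80,50,0),("scene",360,180,80,85,400)):
    im,o0=crop(n,x,y,w,h,5 if n=="scene" else 5)
    for k,sg in(("L",1),("R",-1)):
        t=tabtop[k]
        box(n,im,rect(t,RB,(-.006,.006),sorted((-.015*sg,.046*sg)),0),(0,0,255),5,o0)
        box(n,im,rect(t,RB,(-.03,.01),(-.022,.022),-.044),(0,255,0),5,o0)
    out[:im.shape[0],px:px+400]=im
im,o0=crop("top",235,195,80,56,5)
box("top",im,rect(TC,TR,(-.025,.025),(-.085,.085),0.014),(0,0,255),5,o0)
for y in(-.044,.044):box("top",im,rect(TC,TR,(-.05-.018,-.05+.018),(y-.012,y+.012),0),(0,255,0),5,o0)
out[290:290+280,:400]=im
cv2.imwrite("pics/o1.png",out)
print(tabtop)
E
```

```text
{'L': array([ 0.59107871, -0.26422293,  0.1036    ]), 'R': array([ 0.5533954 , -0.33547128,  0.1036    ])}
```

View pics/o1.png

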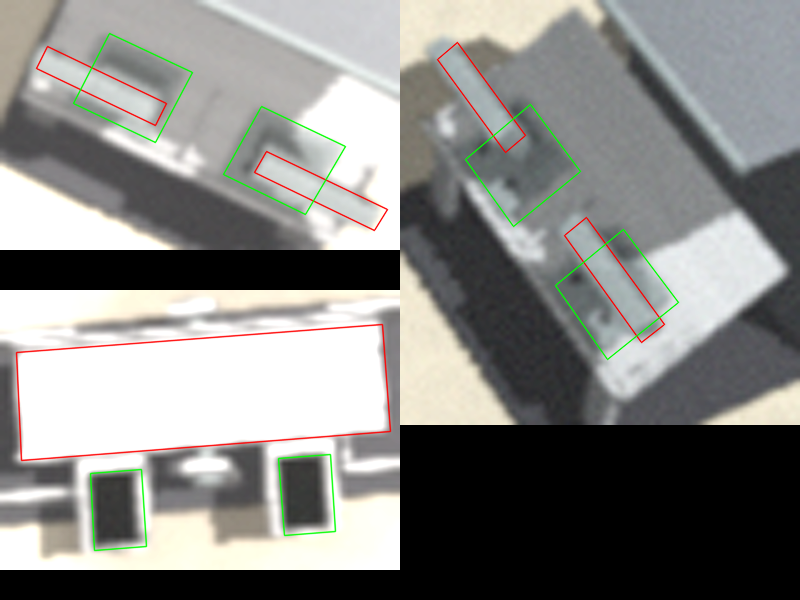

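The overlay fits in both views: the bars lie outward, with each foot under the inner end of its bar. So the left place holds the left-hand bracket (tab top at about scene px (463,206)) and the right place the right-hand one. The green piece at scene (341,187) is the decoy. The trough and tab outlines also fit.

```bash
python3 -m crank '45 27 -54 2 0 0 -0.178;45 27 -54 2 0 0 -0.178;45 27 -54 2 0 0 -0.178;45 27 -54 2 0 0 -0.178;45 27 -54 2 0 0 -0.178;45 27 -54 2 0 0 -0.178;45 27 -54 0 0 0 -0.178;45 27 -54 0 0 0 -0.178;45 27 -54 0 0 0 -0.178;45 27 -54 0 0 0 -0.178;45 27 -54 0 0 0 0;45 0 0 0 0 0 0' 40
cat > st.py <<'E'
# prints offset (mm) and rotvec (rad, world) from current pose to a target; usage: st.py x y z kind(rackL/up) [yaw]
import sys
from g import *
from station import manip
from scipy.spatial.transform import Rotation as Ro
def show(p,kind):
    s=manip.observe();R=Ro.from_quat(s["orientation"])
    A=RB if kind=="rack" else TR
    T=np.c_[-A[:,1],A[:,0],-A[:,2]]
    T=np.c_[np.cross(A[:,0],-A[:,2]),A[:,0],-A[:,2]]
    print("t",s["t"],"pos",s["ee_pos"].round(4),"gap",round(s["finger_gap"]*1e3,1),"grip",round(float(np.max(s["grasp_force"])),1),"F",np.round(s["ft_force"],1),"q",np.round(s["joint_positions"],2))
    print("d mm",((np.array(p)-s["ee_pos"])*1e3).round(1),"rot",(Ro.from_matrix(T)*R.inv()).as_rotvec().round(3))
if __name__=="__main__":show([float(v) for v in sys.argv[1:4]],sys.argv[4])
E
python3 st.py .5612 -.2484 .1519 rack
```

```text
t: 1.6
ee_pos: [0.4407, -0.0888, 0.2424]
orientation: [0.855, 0.519, -0.0, -0.0]
ft_force: [0.2, 0.6, -0.3]
finger_gap: 0.0448
grasp_force: 0.0
t 1.6 pos [ 0.4407 -0.0888  0.2424] gap 44.8 grip 0.0 F [ 0.2  0.6 -0.3] q [-0.38  0.13 -0.19  1.25 -0.    1.67]
d mm [ 120.5 -159.6  -90.5] rot [-0.284 -0.542 -0.006]
```

```bash
python3 -m crank '45 15 -32 -10 -0.071 -0.135 0;45 25 -32 -20 -0.071 -0.135 0;45 25 -32 -20 -0.071 -0.135 0;45 25 -32 -20 -0.071 -0.137 -0.006;45 30 -32 -20 0 0 0;45 0 0 0 0 0 0;45 0 0 0 0 0 0'
python3 st.py .6068 -.2725 .0782 rack
```

```text
t: 2.48
ee_pos: [0.5515, -0.233, 0.1587]
orientation: [0.823, 0.499, 0.141, 0.233]
ft_force: [0.1, -0.3, -0.5]
finger_gap: 0.0451
grasp_force: 0.0
t 2.475 pos [ 0.5515 -0.233   0.1587] gap 45.1 grip 0.0 F [ 0.1 -0.3 -0.5] q [-0.55  0.11 -0.64  0.26  0.04  1.51]
d mm [ 55.3 -39.5 -80.5] rot [-0.026 -0.053 -0.005]
```

```bash
python3 -m crank '45 10 -15 -7 -0.026 -0.053 -0.005;45 0 0 0 0 0 0;45 0 0 0 0 0 0'>/dev/null
python3 st.py .6068 -.2725 .0782 rack; python3 - <<'E'
from station import manip
import cv2,numpy as np
a=manip.grab_frame("top")["frame"][120:220,350:470,::-1];b=manip.grab_frame("scene")["frame"][150:270,340:460,::-1]
cv2.imwrite("pics/p1.png",np.hstack([cv2.resize(a,(400,333),interpolation=cv2.INTER_CUBIC),cv2.resize(b,(400,400),interpolation=cv2.INTER_CUBIC)[:333]]))
E
```

```text
t 2.85 pos [ 0.5616 -0.2482  0.1525] gap 45.1 grip 0.0 F [ 0.   0.5 -0.1] q [-0.57  0.13 -0.69  0.14  0.05  1.5 ]
d mm [ 45.2 -24.3 -74.3] rot [-0.  0. -0.]
```

View pics/p1.png

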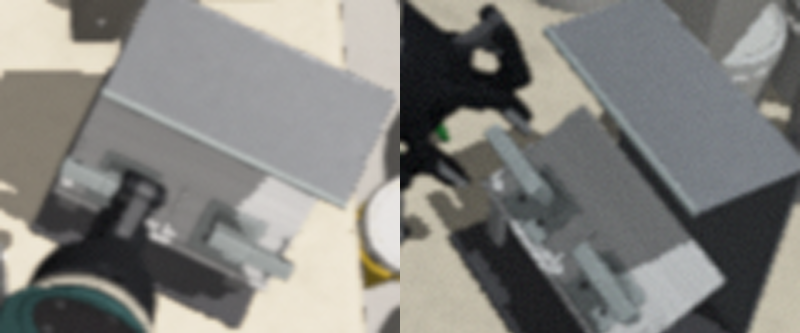

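The gripper at top px (392,177) is lined up over the inner (tab) end of the left bracket's bar and clear of the cover. Going in.

```bash
python3 -m crank '45 11.3 -6.1 -18.6 0 0 0;45 11.3 -6.1 -18.6 0 0 0;45 11.3 -6.1 -18.6 0 0 0;45 11.3 -6 -18.5 0 0 0;45 0 0 0 0 0 0' ; python3 st.py .6068 -.2725 .0782 rack
```

```text
t: 3.58
ee_pos: [0.607, -0.273, 0.0766]
orientation: [0.817, 0.492, 0.155, 0.257]
ft_force: [-1.1, 0.4, -0.5]
finger_gap: 0.045
grasp_force: 0.0
t 3.575 pos [ 0.607  -0.273   0.0766] gap 45.0 grip 0.0 F [-1.1  0.4 -0.5] q [-0.56  0.31 -0.7  -0.06  0.04  1.51]
d mm [-0.2  0.5  1.6] rot [-0.001 -0.001  0.   ]
```

```bash
python3 -m crank '8 0 0 0 0 0 0;8 0 0 0 0 0 0;8 0 0 0 0 0 0;8 0 0 0 0 0 0;8 0 0 0 0 0 0' 40; python3 st.py .6068 -.2725 .0782 rack
```

```text
t: 4.2
ee_pos: [0.607, -0.2731, 0.0787]
orientation: [0.817, 0.492, 0.156, 0.259]
ft_force: [-4.4, 3.1, 7.1]
finger_gap: 0.0115
grasp_force: 40.2
t 4.2 pos [ 0.607  -0.2731  0.0787] gap 11.5 grip 40.2 F [-4.4  3.1  7.1] q [-0.56  0.31 -0.71 -0.06  0.05  1.51]
d mm [-0.2  0.6 -0.5] rot [0.001 0.002 0.   ]
```

```bash
python3 -m crank '8 -5 2.7 8.2 0 0 0;8 -10 5.4 16.4 0 0 0;8 -15 8 24.6 0 0 0;8 -15 8 24.6 0 0 0;8 -15 8 24.6 0 0 0;8 0 0 0 0 0 0;8 0 0 0 0 0 0'; python3 st.py .511 -.001 .25 up
```

```text
t: 5.08
ee_pos: [0.547, -0.2412, 0.1758]
orientation: [0.817, 0.492, 0.155, 0.258]
ft_force: [0.5, 0.8, -0.7]
finger_gap: 0.0117
grasp_force: 39.1
t 5.075 pos [ 0.547  -0.2412  0.1758] gap 11.7 grip 39.1 F [ 0.5  0.8 -0.7] q [-0.58  0.07 -0.68  0.21  0.05  1.5 ]
d mm [-36.  240.2  74.2] rot [0.133 0.605 0.522]
```

```bash
python3 -m crank '8 -10 10 30 0 0 0;8 -10 40 14 0.0266 0.121 0.1044;8 -6 40 0 0.0266 0.121 0.1044;8 0 40 0 0.0266 0.121 0.1044;8 0 40 0 0.0266 0.121 0.1044;8 0 40 0 0.0266 0.121 0.1044;8 0 30 0 0 0 0;8 0 0 0 0 0 0;8 0 0 0 0 0 0'; python3 st.py .521 -.0005 .140 up
```

```text
t: 6.2
ee_pos: [0.5212, -0.0014, 0.2192]
orientation: [0.688, 0.725, -0.001, -0.0]
ft_force: [0.1, -0.8, -0.7]
finger_gap: 0.0115
grasp_force: 39.4
t 6.2 pos [ 0.5212 -0.0014  0.2192] gap 11.5 grip 39.4 F [ 0.1 -0.8 -0.7] q [-0.16  0.26 -0.08  1.23 -0.    1.36]
d mm [ -0.2   0.9 -79.2] rot [ 0.    -0.001 -0.   ]
```

```bash
python3 -m crank '8 0 1 -40 0 0 0;8 0 0 -40 0 0 0;8 0 0 -12 0 0 0;8 0 0 0 0 0 0;8 0 0 0 0 0 0'; python3 - <<'E'
from g import *
from station import manip
p=manip.observe()["ee_pos"];u=p-TR@np.array([0.01,0,0])-[0,0,.019]; print(u)
out=[]
for n,x,y,w,h in(("top",235,180,80,70),("scene",225,150,80,70)):
    f=manip.grab_frame(n);im=cv2.convertScaleAbs(cv2.resize(f["frame"][y:y+h,x:x+w,::-1],None,fx=5,fy=5,interpolation=cv2.INTER_CUBIC),alpha=.9)
    box(n,im,rect(u,TR,(-.02,.02),(-.022,.022),0.006),(0,255,0),5,np.array([x,y]))
    box(n,im,rect(u,TR,(.004,.016),(-.015,.046),0.05),(0,0,255),5,np.array([x,y]))
    box(n,im,rect(TC,TR,(-.025,.025),(-.085,.085),.014),(255,0,0),5,np.array([x,y]))
    out.append(im)
cv2.imwrite("pics/p2.png",np.hstack(out))
E
```

```text
t: 6.82
ee_pos: [0.5219, -0.0005, 0.1293]
orientation: [0.688, 0.725, 0.0, 0.001]
ft_force: [-0.4, 0.1, -1.0]
finger_gap: 0.0117
grasp_force: 39.4
[ 0.51189941 -0.00101116  0.11033951]
```

View pics/p2.png

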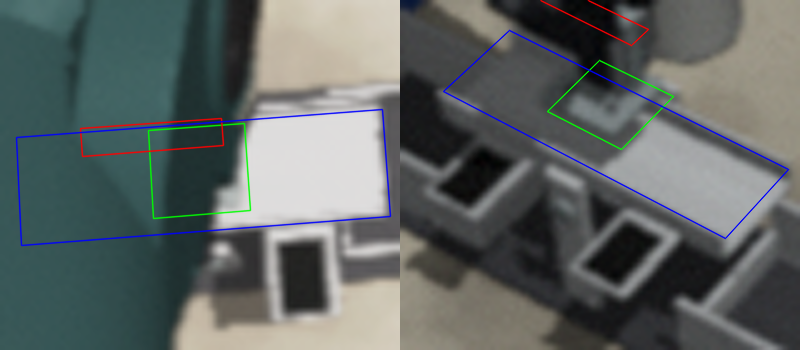

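The held foot in the scene half sits inside the blue trough outline, around (610,105), where predicted. Lowering to contact.

```bash
python3 -m crank '8 -1 0 -10 0 0 0;8 0 0 -7 0 0 0;8 0 0 -3 0 0 0;8 0 0 0 0 0 0';python3 -m crank '8 0 0 -2 0 0 0;8 0 0 0 0 0 0';python3 -m crank '8 0 0 -2 0 0 0;8 0 0 0 0 0 0'
```

```text
t: 7.42
ee_pos: [0.52, -0.0001, 0.1077]
orientation: [0.688, 0.725, -0.0, -0.0]
ft_force: [-1.6, 0.5, -0.8]
finger_gap: 0.0117
grasp_force: 39.4
t: 7.68
ee_pos: [0.5201, -0.0001, 0.106]
orientation: [0.688, 0.725, -0.0, 0.0]
ft_force: [-0.7, -0.9, -1.2]
finger_gap: 0.0118
grasp_force: 39.4
t: 7.92
ee_pos: [0.52, -0.0002, 0.1039]
orientation: [0.688, 0.725, -0.0, -0.0]
ft_force: [-0.0, -0.1, -0.6]
finger_gap: 0.0116
grasp_force: 39.4
```

```bash
for i in 1 2; do python3 -m crank '8 0 0 -1 0 0 0;8 0 0 0 0 0 0' | grep -E 'ee|ft'; done; python3 -m crank '8 0 0 -1 0 0 0;8 0 0 0 0 0 0' | grep -E 'ee|ft'
```

```text
ee_pos: [0.52, -0.0002, 0.1029]
ft_force: [0.0, 1.0, -1.0]
ee_pos: [0.52, -0.0002, 0.1019]
ft_force: [-0.1, -0.4, -0.9]
ee_pos: [0.52, -0.0002, 0.1009]
ft_force: [0.4, 0.7, -1.3]
```

```bash
for i in 1 ; do python3 -m crank '8 0 0 -1 0 0 0;8 0 0 0 0 0 0' | grep -E 'ee|ft'; done; python3 -m crank '8 0 0 -1 0 0 0;8 0 0 0 0 0 0' | grep -E 'ee|ft'
python3 - <<'E'
from g import *
from station import manip
p=manip.observe()["ee_pos"]
x,y,w,h=235,140,90,85
f=manip.grab_frame("scene");im=cv2.resize(f["frame"][y:y+h,x:x+w,::-1],None,fx=6.5,fy=6.5,interpolation=cv2.INTER_CUBIC)
cv2.imwrite("pics/p3.png",cv2.convertScaleAbs(im,alpha=1.3,beta=10))
E
```

```text
ee_pos: [0.52, -0.0001, 0.0999]
ft_force: [0.3, 0.1, -0.5]
ee_pos: [0.52, -0.0001, 0.0989]
ft_force: [-0.1, 0.5, 0.4]
```

View pics/p3.png

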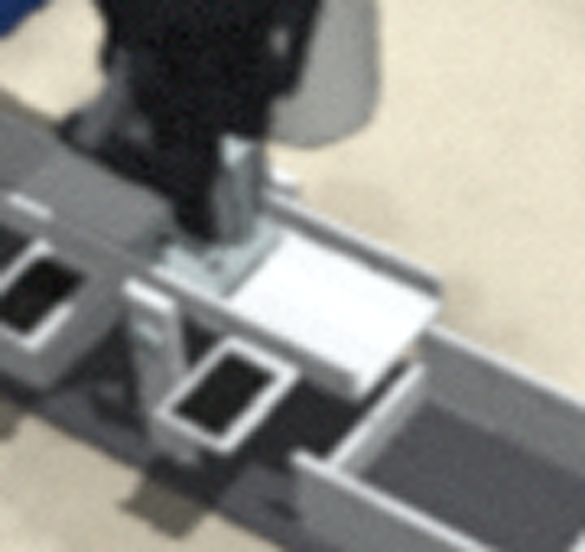

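The foot is inside the channel at crop (220,270) with the front fingertip close to the foot's top. I'll check the foot's height by ray from its front-right corner (crop (228,297)).

```bash
python3 - <<'E'
from g import *
P=lambda u,v:(235+(u+.5)/6.5-.5,140+(v+.5)/6.5-.5)
for z in(.085,.088,.091,.094,.097,.1):
  print(z,[(TR.T@(onz("scene",P(*q),z)-[.52,-.0001,z])*1e3).round(1)[:2].tolist() for q in((228,297),(282,240),(157,258),(200,238))], proj("scene",np.array([.52,-.0001,z])+TR@np.array([-.030,-.022,0])).round(1))
E
```

```text
0.085 [[-21.2, -16.3], [12.3, -15.7], [-20.3, 17.7], [-3.6, 10.6]] [269.3 188.6]
0.088 [[-23.2, -18.2], [10.3, -17.6], [-22.3, 15.7], [-5.6, 8.6]] [269.2 187.7]
0.091 [[-25.1, -20.1], [8.2, -19.5], [-24.2, 13.7], [-7.6, 6.6]] [269.  186.9]
0.094 [[-27.1, -22.0], [6.1, -21.4], [-26.2, 11.7], [-9.7, 4.6]] [268.9 186. ]
0.097 [[-29.1, -23.8], [4.0, -23.3], [-28.1, 9.7], [-11.7, 2.7]] [268.8 185.2]
0.1 [[-31.0, -25.7], [1.9, -25.2], [-30.1, 7.7], [-13.7, 0.7]] [268.7 184.4]
```

```bash
for i in 1 ; do python3 -m crank '8 0 0 -1 0 0 0;8 0 0 0 0 0 0' | grep -E 'ee|ft'; done; python3 -m crank '8 0 0 -1 0 0 0;8 0 0 0 0 0 0' | grep -E 'ee|ft'
```

```text
ee_pos: [0.52, -0.0002, 0.0979]
ft_force: [0.3, 0.7, 0.0]
ee_pos: [0.52, -0.0001, 0.0969]
ft_force: [0.1, -0.3, -0.9]
```

```bash
for i in 1 ; do python3 -m crank '8 0 0 -1 0 0 0;8 0 0 0 0 0 0' | grep -E 'ee|ft'; done; python3 -m crank '8 0 0 -1 0 0 0;8 0 0 0 0 0 0' | grep -E 'ee|ft|torq'
```

```text
ee_pos: [0.52, -0.0001, 0.0959]
ft_force: [0.0, 0.3, -1.6]
ee_pos: [0.52, -0.0001, 0.0949]
ft_force: [-0.1, -0.9, -0.2]
```

```bash
for i in 1 ; do python3 -m crank '8 0 0 -1 0 0 0;8 0 0 0 0 0 0' | grep -E 'ee|ft'; done; python3 -m crank '8 0 0 -1 0 0 0;8 0 0 0 0 0 0' | grep -E 'ee|ft|torq'
```

```text
ee_pos: [0.5201, -0.0002, 0.0942]
ft_force: [-0.8, -0.4, 3.2]
ee_pos: [0.5202, -0.0002, 0.0941]
ft_force: [-6.5, 1.1, 19.9]
```

```bash
python3 -m crank '8 0 0 1 0 0 0;8 0 0 0 0 0 0' | grep -E 'ee|ft'; python3 -m crank '16 0 0 0 0 0 0;16 0 0 0 0 0 0;16 0 0 0 0 0 0'; python3 -m crank '17 0 0 3 0 0 0;18 0 0 5 0 0 0;24 0 0 5 0 0 0;26 0 0 10 0 0 0;26 0 0 20 0 0 0;26 0 0 30 0 0 0;26 0 0 30 0 0 0;20 0 0 30 0 0 0;0 0 0 0 0 0 0'
```

```text
ee_pos: [0.5201, -0.0002, 0.0941]
ft_force: [-1.7, 0.1, 6.0]
t: 11.35
ee_pos: [0.52, -0.0001, 0.0939]
orientation: [0.688, 0.725, -0.0, -0.0]
ft_force: [0.0, -1.1, 0.1]
finger_gap: 0.0157
grasp_force: 0.0
t: 12.48
ee_pos: [0.521, -0.0003, 0.2294]
orientation: [0.688, 0.725, 0.001, 0.002]
ft_force: [0.3, 0.5, 0.2]
finger_gap: 0.0028
grasp_force: 0.0
```

```bash
python3 -m crank '0 -30 15 -10 0 0 0;0 -35 20 -30 0 0 0;0 -2 6 -40 0 0 0;0 0 0 -30 0 0 0;0 0 0 0 0 0 0;0 0 0 0 0 0 0'; cat > see.py <<'E'
from g import *
from station import manip
import sys
tag=sys.argv[1]
for n,(x,y,w,h) in(("scene",(185,110,170,140)),("top",(190,170,170,90))):
    f=manip.grab_frame(n)["frame"];cv2.imwrite(f"pics/{tag}_{n}.png",f[:,:,::-1])
    d=np.abs(f.astype(int)-C[n]["frame"].astype(int)).max(2)[y:y+h,x:x+w]
    m=cv2.morphologyEx((d>35).astype(np.uint8),cv2.MORPH_OPEN,np.ones((2,2),np.uint8))
    k,_,st,ce=cv2.connectedComponentsWithStats(m)
    print(n,[(int(a[0]+x),int(a[1]+y),int(a[2]),int(a[3]),int(a[4])) for a in st[1:] if a[4]>12])
E
python3 see.py a; python3 - <<'E'
from g import *
u=np.array([.510,-.0007,.085])
for n in("scene","top"):
  print(n,"foot",[proj(n,p).round(0).tolist() for p in rect(u,TR,(-.02,.02),(-.022,.022),.006)],"bar",[proj(n,p).round(0).tolist() for p in rect(u,TR,(.004,.016),(-.015,.046),.05)])
E
```

```text
t: 13.22
ee_pos: [0.4535, 0.0407, 0.1178]
orientation: [0.688, 0.725, 0.0, 0.0]
ft_force: [-1.0, 0.2, 0.2]
finger_gap: -0.0
grasp_force: 0.0
scene [(224, 110, 5, 5, 21), (201, 110, 53, 70, 2203), (185, 152, 15, 16, 132), (258, 161, 9, 5, 19), (249, 166, 29, 21, 269), (205, 170, 35, 17, 104), (185, 174, 46, 37, 664), (349, 208, 6, 12, 46)]
top [(190, 173, 93, 87, 4990), (346, 176, 14, 13, 108), (190, 178, 4, 10, 36), (278, 218, 6, 5, 22), (216, 228, 4, 5, 16)]
scene foot [[269.0, 187.0], [279.0, 176.0], [265.0, 169.0], [255.0, 179.0]] bar [[271.0, 167.0], [274.0, 164.0], [254.0, 154.0], [251.0, 157.0]]
top foot [[285.0, 224.0], [284.0, 207.0], [265.0, 208.0], [266.0, 225.0]] bar [[280.0, 211.0], [280.0, 206.0], [252.0, 208.0], [253.0, 213.0]]
```

The image difference puts the foot at scene px x 249–278, y 166–187, as predicted, so the bracket is standing mid-trough. Pressing the left tab.

```bash
python3 -m crank '0 0 0 -20 0 0 0;0 0 0 -8 0 0 0;0 0 0 -6 0 0 0;0 0 -1 -6 0 0 0;0 0 0 0 0 0 0'|grep -E 'ee|ft';python3 -m crank '0 0 -1 -6 0 0 0;0 0 -1 -6 0 0 0;0 0 -1 -5 0 0 0;0 0 0 0 0 0 0'|grep -E 'ee|ft'
```

```text
ee_pos: [0.4532, 0.0398, 0.077]
ft_force: [0.5, 2.6, 2.0]
ee_pos: [0.4548, 0.0396, 0.062]
ft_force: [-4.3, 28.9, 42.9]
```

```bash
python3 -m crank '0 0 0 0 0 0 0;0 0 0 0 0 0 0;0 0 0 0 0 0 0;0 0 0 0 0 0 0;0 0 0 0 0 0 0'; python3 see.py b
```

```text
t: 15.08
ee_pos: [0.4548, 0.0396, 0.062]
orientation: [0.688, 0.726, 0.004, -0.0]
ft_force: [-4.0, 28.0, 43.2]
finger_gap: 0.0001
grasp_force: 25.7
scene [(191, 110, 113, 100, 3801), (185, 152, 16, 16, 137), (279, 167, 16, 6, 71), (185, 173, 46, 42, 806), (238, 205, 4, 5, 13), (349, 208, 6, 12, 46), (251, 212, 6, 6, 31), (256, 216, 12, 8, 64)]
top [(346, 176, 14, 13, 108), (190, 179, 123, 81, 5650), (190, 189, 3, 9, 22), (288, 199, 10, 4, 23), (292, 205, 7, 3, 17), (232, 211, 4, 11, 36), (272, 240, 7, 7, 40)]
```

```bash
python3 -m crank '0 0 0 1.5 0 0 0;0 0 0 0 0 0 0;0 0 0 0 0 0 0;0 0 0 0 0 0 0;0 0 0 0 0 0 0;0 0 0 0 0 0 0'|grep -E 'ee|ft'; python3 -m crank '0 0 0 5 0 0 0;0 0 0 6 0 0 0;0 0 0 8 0 0 0;0 0 0 15 0 0 0;0 0 -10 30 0 0 0;0 -20 -40 40 0 0 0;0 -10 -40 20 0 0 0;0 0 -50 0 0 0 0;0 0 -50 0 0 0 0;0 0 0 0 0 0 0;0 0 0 0 0 0 0'; python3 see.py c
```

```text
ee_pos: [0.4546, 0.0392, 0.0626]
ft_force: [-0.8, 24.0, 24.2]
t: 17.3
ee_pos: [0.4227, -0.153, 0.1854]
orientation: [0.689, 0.725, -0.0, -0.0]
ft_force: [-0.1, 0.3, -1.4]
finger_gap: -0.0002
grasp_force: 0.0
scene [(250, 110, 70, 37, 1777), (265, 139, 49, 71, 1962), (278, 146, 9, 2, 18), (227, 165, 6, 4, 21), (237, 166, 10, 9, 55), (249, 175, 8, 6, 21), (220, 178, 14, 8, 31), (240, 178, 12, 16, 68), (185, 184, 93, 66, 3043), (257, 185, 6, 4, 14), (261, 196, 8, 9, 23), (289, 199, 10, 11, 43), (348, 208, 7, 12, 51)]
top [(195, 170, 165, 90, 4673), (240, 217, 37, 25, 303), (220, 219, 8, 6, 38), (232, 218, 7, 15, 67), (273, 228, 9, 4, 24), (289, 232, 3, 7, 19), (214, 236, 30, 4, 61)]
```

```bash
python3 st.py .5255 -.3208 .1486 rack
```

```text
t 17.4 pos [ 0.4229 -0.1523  0.1855] gap 0.2 grip 0.0 F [-0.1  1.3  0.5] q [-0.53  0.16 -0.32  1.1  -0.    0.99]
d mm [ 102.6 -168.5  -36.9] rot [-0.133 -0.604 -0.523]
```

```bash
python3 -m crank '45 15 -30 0 -0.0266 -0.121 -0.1046;45 15 -30 0 -0.0266 -0.121 -0.1046;45 18 -30 0 -0.0266 -0.121 -0.1046;45 18 -30 -10 -0.0266 -0.121 -0.1046;45 18 -30 -15 -0.0266 -0.121 -0.1046;45 18 -18 -12 0 0 0;45 0 0 0 0 0 0;45 0 0 0 0 0 0'>/dev/null;  python3 st.py .5255 -.3208 .1486 rack; python3 see.py d
```

```text
t 18.4 pos [ 0.5246 -0.319   0.1491] gap 45.1 grip 0.0 F [ 0.3  0.1 -0.9] q [-0.75  0.13 -0.69  0.16  0.15  1.35]
d mm [ 0.9 -1.8 -0.5] rot [-0.001 -0.004 -0.004]
scene [(185, 110, 170, 103, 11068), (225, 120, 29, 18, 226), (185, 156, 12, 11, 82), (205, 170, 14, 9, 36), (185, 178, 105, 56, 1922), (243, 179, 9, 10, 36), (229, 181, 11, 9, 34), (255, 184, 8, 5, 24), (239, 191, 5, 4, 13), (268, 199, 12, 10, 32), (185, 206, 170, 44, 3392), (282, 209, 9, 5, 24), (290, 215, 13, 8, 29), (326, 215, 9, 10, 33), (333, 231, 6, 7, 20)]
top [(346, 176, 14, 13, 109), (286, 207, 74, 53, 1605), (221, 218, 18, 11, 128), (266, 258, 9, 2, 16)]
```

The top view shows nothing left mid-trough, and a new object at px (221–239, 218–229), inside the left bin. The trough is level. Now the right bracket.

```bash
python3 -m crank '45 10.4 -6.5 -16 0 -0.004 -0.004;45 10.4 -5.6 -17 0 0 0;45 10.4 -5.5 -16.5 0 0 0;45 10.3 -5.6 -16.5 0 0 0;45 0 0 0 0 0 0'|grep ft;  python3 st.py .5661 -.3422 .0831 rack;python3 -m crank '8 0 0 0 0 0 0;8 0 0 0 0 0 0;8 0 0 0 0 0 0;8 0 0 0 0 0 0;8 0 0 0 0 0 0' 40
```

```text
ft_force: [0.3, 1.0, -0.7]
t 19.125 pos [ 0.5659 -0.3428  0.0823] gap 45.0 grip 0.0 F [ 0.3  1.  -0.7] q [-0.73  0.3  -0.7  -0.02  0.14  1.37]
d mm [0.2 0.6 0.8] rot [-0.002 -0.001  0.001]
t: 19.75
ee_pos: [0.5659, -0.3432, 0.0839]
orientation: [0.817, 0.491, 0.156, 0.258]
ft_force: [-6.0, 4.4, 8.1]
finger_gap: 0.0115
grasp_force: 45.3
```

```bash
python3 -m crank '8 -5 2.7 8.2 0 0 0;8 -10 5.4 16.4 0 0 0;8 -15 8 24.6 0 0 0;8 -15 8 24.6 0 0 0;8 -15 8 24.6 0 0 0;8 -10 10 30 0 0 0;8 0 0 0 0 0 0;8 0 0 0 0 0 0'|grep -E "ft|gap|grasp"; python3 st.py .520 -.0005 .20 up
```

```text
ft_force: [0.3, -1.0, -0.8]
finger_gap: 0.0112
grasp_force: 43.7
t 20.75 pos [ 0.4958 -0.301   0.2112] gap 11.2 grip 43.7 F [ 0.3 -1.  -0.8] q [-0.77  0.01 -0.63  0.34  0.16  1.34]
d mm [ 24.2 300.5 -11.2] rot [0.133 0.604 0.523]
```

```bash
python3 -m crank '8 4 48 0 0.0266 0.121 0.1046;8 4 48 0 0.0266 0.121 0.1046;8 4 48 0 0.0266 0.121 0.1046;8 4 48 0 0.0266 0.121 0.1046;8 4 48 0 0.0266 0.121 0.1046;8 4 40 0 0 0 0;8 0 20 0 0 0 0;8 0 0 0 0 0 0;8 0 0 0 0 0 0'|grep -E "gap|grasp"; python3 st.py .520 -.0002 .13 up
```

```text
finger_gap: 0.0114
grasp_force: 43.7
t 21.875 pos [ 0.5199 -0.0017  0.2107] gap 11.4 grip 43.7 F [ 0.9 -0.1 -0.9] q [-0.16  0.26 -0.1   1.21 -0.    1.36]
d mm [  0.1   1.5 -80.7] rot [ 0.    -0.002  0.   ]
```

```bash
python3 -m crank '8 0 1.5 -40 0 0 0;8 0 0 -40 0 0 0;8 0 0 -10 0 0 0;8 0 0 -5 0 0 0;8 0 0 0 0 0 0;8 0 0 0 0 0 0'|grep -E "ee|ft";for i in 1; do python3 -m crank '8 0 0 -2 0 0 0;8 0 0 0 0 0 0' |grep -E "ee|ft";done; python3 -m crank '8 0 0 -2 0 0 0;8 0 0 0 0 0 0' |grep -E "ee|ft"
```

```text
ee_pos: [0.5206, 0.0002, 0.1173]
ft_force: [-1.1, 1.2, -1.0]
ee_pos: [0.52, 0.0003, 0.1144]
ft_force: [0.0, -0.3, 0.1]
ee_pos: [0.5199, 0.0004, 0.1121]
ft_force: [-1.4, 0.8, -0.4]
```

```bash
python3 -m crank '8 0 0 -2 0 0 0;8 0 0 0 0 0 0' |grep -E "ee|ft"; python3 -m crank '8 0 0 -2 0 0 0;8 0 0 0 0 0 0' |grep -E "ee|ft"
```

```text
ee_pos: [0.5199, 0.0003, 0.1101]
ft_force: [0.0, 0.4, -0.8]
ee_pos: [0.5199, 0.0003, 0.1082]
ft_force: [0.4, 0.4, -0.1]
```

```bash
python3 -m crank '8 0 0 -2 0 0 0;8 0 0 0 0 0 0' |grep -E "ee|ft"; python3 -m crank '8 0 0 -2 0 0 0;8 0 0 0 0 0 0' |grep -E "ee|ft"
```

```text
ee_pos: [0.5199, 0.0003, 0.1062]
ft_force: [0.2, 0.2, -1.2]
ee_pos: [0.5199, 0.0003, 0.1042]
ft_force: [0.1, -0.3, -0.9]
```

```bash
python3 -m crank '8 0 0 -1.5 0 0 0;8 0 0 0 0 0 0' |grep -E "ee|ft"; python3 -m crank '8 0 0 -1 0 0 0;8 0 0 0 0 0 0' |grep -E "ee|ft"
```

```text
ee_pos: [0.52, 0.0003, 0.1027]
ft_force: [-0.6, 0.5, -0.9]
ee_pos: [0.52, 0.0003, 0.1018]
ft_force: [0.5, -0.1, -0.5]
```

```bash
python3 -m crank '8 0 0 -1 0 0 0;8 0 0 0 0 0 0' |grep -E "ee|ft"; python3 -m crank '8 0 0 -1 0 0 0;8 0 0 0 0 0 0' |grep -E "ee|ft"
```

```text
ee_pos: [0.52, 0.0003, 0.1008]
ft_force: [0.0, 0.0, -1.8]
ee_pos: [0.52, 0.0003, 0.1005]
ft_force: [-5.0, 0.6, 12.5]
```

```bash
python3 -m crank '8 0 0 -1 0 0 0;8 0 0 0 0 0 0' |grep -E "ee|ft"
```

```text
ee_pos: [0.5201, 0.0003, 0.1004]
ft_force: [-9.3, 1.0, 28.4]
```

Contact at 0.1005, as predicted. Releasing the same way as before and moving to the right tab.

```bash
python3 -m crank '8 0 0 2 0 0 0;8 0 0 0 0 0 0' | grep -E 'ee|ft'; python3 -m crank '16 0 0 0 0 0 0;16 0 0 0 0 0 0;16 0 0 0 0 0 0'|grep -E "ft|gap"; python3 -m crank '17 0 0 3 0 0 0;18 0 0 5 0 0 0;24 0 0 5 0 0 0;26 0 0 10 0 0 0;26 0 0 20 0 0 0;26 0 0 30 0 0 0;26 0 0 30 0 0 0;20 0 0 30 0 0 0;0 0 0 0 0 0 0'; python3 see.py e
```

```text
ee_pos: [0.5201, 0.0003, 0.1009]
ft_force: [-0.7, 0.1, -0.3]
ft_force: [-0.0, 0.5, -0.2]
finger_gap: 0.0163
t: 27.12
ee_pos: [0.5209, 0.0002, 0.2362]
orientation: [0.688, 0.725, 0.001, 0.001]
ft_force: [-0.2, -0.7, -1.0]
finger_gap: 0.0033
grasp_force: 0.0
scene [(185, 110, 12, 12, 97), (236, 110, 36, 24, 492), (185, 123, 8, 8, 36), (185, 132, 33, 36, 451), (207, 147, 17, 16, 74), (224, 151, 34, 21, 190), (263, 163, 7, 5, 16), (258, 168, 23, 19, 256), (349, 208, 6, 12, 46)]
top [(190, 170, 100, 90, 6186), (237, 170, 7, 4, 25), (262, 170, 98, 90, 3985)]
```

```bash
python3 -m crank '0 -30 -18 -10 0 0 0;0 -33 -24 -35 0 0 0;0 0 -6 -43 0 0 0;0 0 0 -30 0 0 0;0 0 0 0 0 0 0;0 0 0 0 0 0 0'|grep -E "ee|ft"; python3 see.py f;python3 -m crank '0 0 0 -20 0 0 0;0 0 0 -8 0 0 0;0 0 0 -6 0 0 0;0 0 1 -5 0 0 0;0 0 0 0 0 0 0'|grep -E 'ee|ft'
```

```text
ee_pos: [0.4573, -0.0477, 0.1165]
ft_force: [0.0, -1.1, -0.6]
scene [(225, 110, 60, 86, 2999), (252, 123, 6, 3, 15), (204, 148, 20, 18, 69), (206, 170, 33, 17, 92), (185, 174, 72, 52, 1342), (262, 196, 6, 7, 18), (349, 208, 6, 12, 46)]
top [(194, 170, 140, 90, 8213), (346, 176, 14, 13, 110), (199, 209, 3, 11, 30), (327, 208, 3, 7, 14), (232, 211, 6, 11, 52), (194, 219, 3, 18, 40)]
ee_pos: [0.4572, -0.0467, 0.0769]
ft_force: [0.8, -1.3, 2.3]
```

```bash
python3 -m crank '0 0 1 -6 0 0 0;0 0 1 -5 0 0 0;0 0 1 -3 0 0 0;0 0 0 0 0 0 0'|grep -E 'ee|ft'
```

```text
ee_pos: [0.4573, -0.0438, 0.0629]
ft_force: [-0.7, -2.9, 8.4]
```

```bash
python3 -m crank '0 0 0 -0.5 0 0 0;0 0 0 0 0 0 0;0 0 0 0 0 0 0;0 0 0 0 0 0 0;0 0 0 0 0 0 0;0 0 0 0 0 0 0;0 0 0 0 0 0 0;0 0 0 0 0 0 0;0 0 0 0 0 0 0;0 0 0 0 0 0 0;0 0 0 0 0 0 0;0 0 0 0 0 0 0'|grep -E 'ee|ft'; python3 -m crank '0 0 0 5 0 0 0;0 0 0 6 0 0 0;0 0 0 8 0 0 0;0 0 0 15 0 0 0;0 0 0 40 0 0 0;0 0 30 50 0 0 0;0 -30 50 0 0 0 0;0 -30 50 0 0 0 0;0 -20 50 0 0 0 0;0 -10 50 0 0 0 0;0 0 50 0 0 0 0;0 0 40 0 0 0 0'; python3 see.py g
```

```text
ee_pos: [0.4575, -0.044, 0.0627]
ft_force: [-2.4, -3.8, 13.2]
t: 32.2
ee_pos: [0.366, 0.2784, 0.1865]
orientation: [0.688, 0.726, -0.0, -0.001]
ft_force: [0.6, -0.1, -0.6]
finger_gap: -0.0
grasp_force: 0.0
scene [(227, 165, 7, 8, 35), (293, 204, 15, 19, 146), (308, 208, 17, 19, 103), (349, 208, 6, 11, 45)]
top [(346, 177, 14, 11, 80), (314, 210, 30, 17, 240), (221, 218, 17, 7, 91)]
```

```bash
python3 - <<'E'
import cv2,numpy as np
a=cv2.imread("pics/g_top.png")[130:290,190:390];cv2.imwrite("pics/fin.png",cv2.resize(a,None,fx=3.7,fy=3.7,interpolation=cv2.INTER_CUBIC))
E
```

```text
(no output)
```

View pics/fin.png

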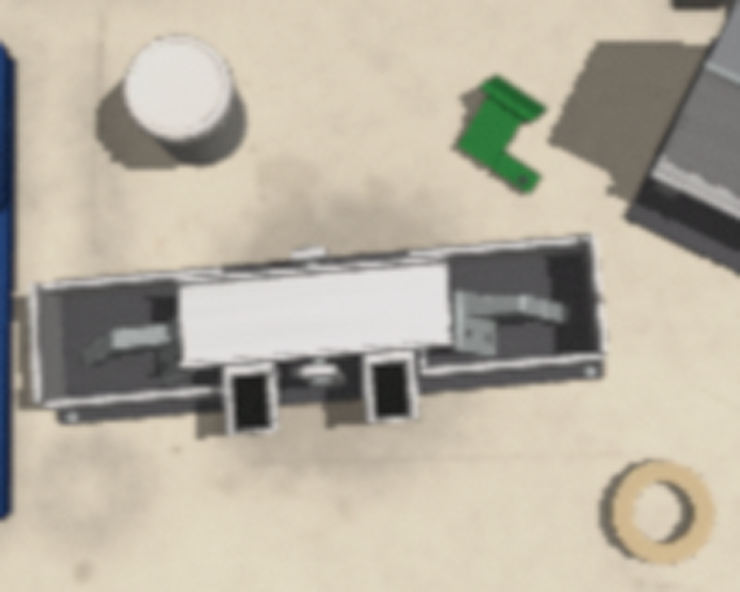

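The left bracket is in the left bin (crop (130,340)) and the right one in the right bin (505,315). The trough is level, and the jar, tape and green piece look undisturbed.

```bash
python3 -c "
from station import manip;print(manip.sign_off())"
```

```text
the job is handed in; nothing more can be done
None
```

The job is handed in at about 32 s: the left-hand bracket is in the left bin, the right-hand one is in the right bin, the trough is level and the bystanders are in place; the one doubt is that the shut fingertips briefly pressed the left tab against its stop with about 43 N up (about 50 N in all) before I eased off, in case the 40 N limit counts them.

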